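# Index the dispensing arm over the open beaker

### The arm

A 6-joint arm with a two-finger parallel gripper is mounted at the origin on a cart in front of the work surface, level with it; the furniture and walls round the work are solid. World frame = base frame: x ahead of the robot, y to its left, z up, the work surface at z = 0. Lengths are in mm, angles in rad, forces in N, time in s.
With the tool pointing down it reaches from about 300 to 825 mm from the base axis. Payload 5.4 kg.
Tool frame: the origin (TCP) lies at the very end of the fingers, on their centre line; the grasp point (between the pads) lies 19 mm behind it (bot.tcp_to_grasp is the z of the grasp point in the tool frame, in mm); z points along the fingers, y is the line along which they close (so a half turn about z gives the same grasp; the last joint's range is limited). The gripper opens to 92 mm and grips with 3 to 60 N. Pads are 20 mm wide; open, the fingers measure 128 mm over their backs; the gripper's body (75 mm by 189 mm) begins 69 mm behind the grasp point.
Start: joints at [1.116, 0.158, 1.597, -0, 1.386, -0.21], TCP at [139.369, 557.837, 214.601] pointing down, gripper open.
Joint ranges: [-2.91, 2.91], [-0.94, 2.29], [0.18, 2.7], [-1.29, 4.43], [0.17, 2.64], [-3, 3]. Speed limits (rad/s): [2.57, 2.57, 3.14, 3.14, 3.14, 3.14].

### API

Orientations are given as a rotation vector (axis times angle).
In Python, from rig import bot gives the robot as it stands.
- The arm moves only by the shell command python3 -m inch 'ROWS' [OPENING] [FORCE]. ROWS is JSON, a list of rows, each an object with "offset": the shift along the tool's x, y, z in m, a list of three; "twist": the turn about the tool's z in degrees. In form: [{"offset": [dx, dy, dz], "twist": twist}, ...]. A call has 1 to 12 rows; each row is the pose to reach, as a shift and turn from the pose commanded when the call began, along the tool's axes at that moment; what a row does not reach only later rows make up. A row lasts 1/10 s, in which the tool goes at most 50 mm and 8.59 degrees, less where a joint would pass 70% of its speed; a pose out of reach is approached as far as the arm can. A call with a gripper value outside its range is refused whole. OPENING is the finger opening in m, from 0 to 0.0919, set as the call begins (- or left out, the last holds). The fingers move at their own pace and stop on an object; FORCE is the grip in N (left out, the last holds). Time passes only in rows, so rows that repeat a pose let the fingers close. It gives the time, the measured TCP pose, the force, the opening and the grip force at its end, in the units of the state.
- bot.observe(): the state, without advancing time (a new reading comes with each control period).
- bot.camera(name): name is "scene" or "top" or "wrist"; returns a dict with "frame" (384x512x3 uint8, red, green, blue), "vfov" (degrees; the focal length in pixels is half the picture's height over the tangent of half this angle, whatever the lens; pixels are square), "cx", "cy" (the principal point, pixels), "eye" and "attitude" of the camera in the world; the wrist camera has in their place "hand_eye" (4x4, takes a point from camera to tool coordinates, whose origin is the TCP and whose axes are the flange's). Camera axes: x right, y up, looking along -z (the intrinsics and any distortion apply to the point x, -y, -z); pixel columns grow to the right and rows downward; lengths in mm; the calibration is good to about 2 mm. A picture is of the moment at which its call begins: read the wrist's pose just before it. There is no depth.
- bot.sign_off(): hands the job in; it is judged then, once.
The state is a dict: "time": time; "q": joint angles; "joint_vel": joint speeds; "joint_torque": joint torques, N m; "position": TCP position; "tcp_rot": TCP orientation; "force": force on the tool from outside, world axes, zero at the start; "ft_torque": the same for the moment, N m; "finger_gap": finger opening in mm; "grasp_force": force on a finger pad.
Only numpy, scipy, OpenCV 4.12 (cv2) and the standard library are available. Lean on these libraries where they do the work, as an engineer would, in place of code of your own. Each camera call takes 0.05 s, during which the arm holds its last target. There are 200 camera calls.

### The job

The dispensing arm on the index stand is pinned in its middle hole with the nozzle over the small vial, which is full. With the fingertips hooked under the pull ring, lift the spring index pin clear of the plate, swing the arm one hole to whichever side brings the nozzle over the open beaker (not the capped bottle), and let the pin drop fully into that hole. Do not grip, squeeze or wrench the ring, do not move the glassware or the other things on the bench, and finish with the robot clear.

Things in the scene. Friction and masses are not known exactly. Their poses are not given: they have to be found in the camera images.
- index_stand: Fixed grey stand on the bench (foot 110 x 100 x 10 mm, 30 mm round column). Origin: on the vertical pivot axis of the arm, at bench height. Its -x axis points roughly to the robot's left, to the side where the index plate and the ring are; its +x axis roughly to the right, where the glassware stands; z up.
- middle_hole (a point): Mouth of the middle hole of the aluminium index plate, 110 mm above the bench, straight on the stand's -x side. The plate is 10 mm thick, 240 mm wide, reaches from 67 to 149 mm from the pivot axis and has five round 11 mm holes, each 130 mm from the pivot axis and 25 degrees (0.436 rad) from the next.
- swing_arm (a joint): Turn of the arm about the pivot, rad, + anticlockwise from above. 0: pin in the middle hole; +-0.436: the next holes; +-0.873: the last; stops +-0.95. The nozzle is at its right end, the ring at its left end, so they move opposite ways: + takes the nozzle to the stand's +y, the ring to -y. It needs about 1 N at the ring and stays where left; with the pin seated it has 0.012 rad of play.
- index_pin (a joint): Height of the 8 mm spring index pin, m: 0 fully down in a hole; lifted straight up it grows to its stop at 0.024. Its round tip reaches 9 mm into the hole: above 0.009 it is clear. Let go between holes it rides on the plate at 0.009 and drops by itself when pushed along to a hole. The spring pulls down with 4 N seated, 8 N at the stop.
- pull_ring: Steel pull ring fixed on top of the pin: upright D-shaped loop of 8 mm round bar, 68 mm wide, 52 mm high outside. Origin: centre of its top bar, 194 mm above the bench with the pin seated, 130 mm from the pivot axis. y: along the top bar (straight for the middle 38 mm); x: through the opening, toward the pivot (roughly to the robot's right); z up.
- ring_opening (a point): Centre of the ring's opening (52 mm wide, 36 mm high), 22 mm below the top bar's centre line; axes as the ring. The robot's left of it is clear, so fingers tilted about 45 degrees, pointing right and down, can enter. Beyond the ring lies the aluminium arm (300 x 26 mm, its top 128 mm above the bench).
- nozzle_tip (a point): Lower tip of the white dispensing nozzle, at the arm's right end, 130 mm from the pivot axis, 106 mm above the bench.
- beaker_50: Small open glass beaker, 46 mm wide, 56 mm high, loose on the bench: the receiver that the nozzle shall stand over. It stands under one of the nozzle's two neighbouring positions (the nearer to the robot or the farther, it varies), within 5 mm. Origin: centre of its underside.
- bottle_o1: Small glass bottle with a screw cap on, 46 mm wide, 97 mm high, loose, under the other neighbouring position of the nozzle. Origin: centre of its underside.
- vial_1: Small glass vial, 21 mm wide, 52 mm high, loose, under the nozzle at the start. Origin: centre of its underside.
- tub_white: White plastic tub with lid, 62 mm wide, 88 mm high, loose bystander at the far left. Origin: centre of its underside.
- timer: White bench timer, 62 x 62 x 21 mm, loose bystander at the left. Origin: centre of its underside.
- screwdriver: Screwdriver, 173 mm long, 26 mm thick, loose bystander lying near the front edge. Origin: under its middle.
- ratchet: Ratchet wrench, 155 mm long, 19 mm thick, loose bystander lying at the left. Origin: under its middle.
- cap_orange_0: Bottle cap, 31 mm wide, 14 mm high, loose bystander. Origin: centre of its underside.
There are look-alikes about, which are no part of the job. There is more than one size of the beaker_50; the one meant has the size given above.

How it is judged:
By the outcome, as a careful person would: the job done as asked, in the order asked, and still so for the second after the job is handed in, with the robot touching nothing.
It also fails if it takes over 64 s, if anything falls off the work surface, if the arm or the gripper's body presses on something with over 40 N, if the wrist force passes 120 N, or if a joint passes its speed limit or range.

## Working session

There is one attempt and no reset: what is moved stays moved. The work goes in short steps, Python scripts to look and compute and a shell command to move; the robot and the scene stay as the last step left them, time stands still between calls to the robot, and variables do not carry over. Pictures are saved under pics/ and viewed, at most 10 in all, crops included, and the job is handed in when it is done.

```bash
ls; mkdir -p pics
python3 - <<'E'
from rig import bot
import cv2,numpy as np
print(bot.observe())
for n in("scene","top","wrist"):
    c=bot.camera(n); cv2.imwrite(f"pics/{n}0.png",c["frame"][:,:,::-1]); print({k:v for k,v in c.items() if k!="frame"})
a=[cv2.imread(f"pics/{n}0.png") for n in("scene","top")]
E
```

```text
pics
{'time': 0.0, 'q': array([ 1.11593374e+00,  1.59072765e-01,  1.59820803e+00,  2.53731378e-06,
        1.38620125e+00, -2.10103297e-01]), 'joint_vel': array([ 0.0008903 ,  0.00037742,  0.00099069, -0.00018293, -0.00027663,
       -0.00010088]), 'joint_torque': array([-2.47630860e-04, -3.85565865e+01, -3.22108340e+01,  7.01550208e-02,
        3.77452292e-02, -1.42220460e-04]), 'position': array([139.07812334, 557.28657706, 213.61772525]), 'tcp_rot': array([-3.83433042e-01, -3.11748079e+00,  2.80347889e-03]), 'force': array([-0.12116169,  0.13241056, -0.27170125]), 'ft_torque': array([ 0.01659772, -0.03390356,  0.02819163]), 'grasp_force': 0.0, 'finger_gap': 91.59256295897889}
{'vfov': 48.54961860338658, 'cx': 261.6534427508937, 'cy': 195.7263653464195, 'eye': array([-210.67813481, -667.50123778,  802.8290461 ]), 'attitude': array([ 0.94870663, -0.37978531, -0.70734933])}
{'vfov': 55.39412234149903, 'cx': 258.29483889915605, 'cy': 191.31930232289184, 'eye': array([ 350.74364576,   86.44379471, 1045.50399799]), 'attitude': array([ 0.17409124, -0.16816988, -1.49755897])}
{'vfov': 67.08101916427736, 'cx': 256.7998107985583, 'cy': 192.615576454799, 'hand_eye': array([[-4.18266192e-04,  9.55896663e-01,  2.93702903e-01,
         8.18223053e+01],
       [ 9.99999774e-01,  5.54329565e-04, -3.80029214e-04,
         4.01592872e-01],
       [-5.26076860e-04,  2.93702677e-01, -9.55896679e-01,
        -1.69321748e+02],
       [ 0.00000000e+00,  0.00000000e+00,  0.00000000e+00,
         1.00000000e+00]])}
```

View pics/scene0.png

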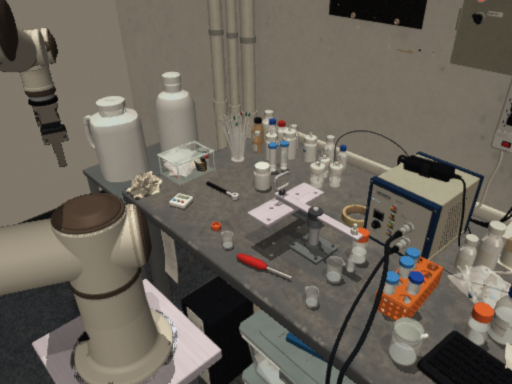

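View pics/top0.png

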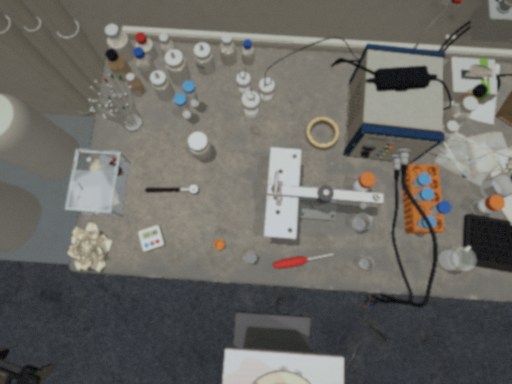

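The top view shows the ring at about (277,188), the pivot at (325,193) and the nozzle end at (378,197). There are three beaker candidates: (360,223), (365,263) and (250,257). The one at (360,223) fits, because it is next to the nozzle's nearer neighbouring position. The orange-capped bottle at (367,180) is on the far side. I'll confirm this with an enlarged crop.

```bash
cat > h.py <<'E'
import numpy as np,cv2
from scipy.spatial.transform import Rotation as R
from rig import bot
def cam(n,save=None):
    s=bot.observe(); c=bot.camera(n)
    f=c["frame"].shape[0]/2/np.tan(np.radians(c["vfov"]/2))
    if n=="wrist":
        T=np.eye(4);T[:3,:3]=R.from_rotvec(s["tcp_rot"]).as_matrix();T[:3,3]=s["position"];T=T@c["hand_eye"];M,e=T[:3,:3],T[:3,3]
    else: M,e=R.from_rotvec(c["attitude"]).as_matrix(),c["eye"]
    if save: cv2.imwrite(save,c["frame"][:,:,::-1])
    return dict(f=f,cx=c["cx"],cy=c["cy"],M=M,e=e,img=c["frame"][:,:,::-1])
def ray(c,u,v):
    d=c["M"]@np.array([(u-c["cx"])/c["f"],-(v-c["cy"])/c["f"],-1]);return d/np.linalg.norm(d)
def onz(c,u,v,z):
    d=ray(c,u,v);return c["e"]+d*(z-c["e"][2])/d[2]
def proj(c,p):
    q=c["M"].T@(np.array(p)-c["e"]);return np.array([c["cx"]-c["f"]*q[0]/q[2],c["cy"]+c["f"]*q[1]/q[2]])
def tri(c1,p1,c2,p2):
    d1,d2=ray(c1,*p1),ray(c2,*p2)
    t=np.linalg.lstsq(np.c_[d1,-d2],c2["e"]-c1["e"],rcond=None)[0]
    a,b=c1["e"]+t[0]*d1,c2["e"]+t[1]*d2;return (a+b)/2,np.linalg.norm(a-b)
E
python3 - <<'E'
import cv2,numpy as np
a=cv2.imread("pics/top0.png")[140:250,255:395];b=cv2.imread("pics/scene0.png")[160:290,240:380]
a=cv2.resize(a,None,fx=5.6,fy=5.6,interpolation=cv2.INTER_CUBIC);a=cv2.resize(a,(784,600)) if a.shape[0]>600 else a
cv2.imwrite("pics/topc.png",cv2.resize(cv2.imread("pics/top0.png")[145:245,260:390],None,fx=6,fy=6,interpolation=cv2.INTER_CUBIC))
cv2.imwrite("pics/scenec.png",cv2.resize(b,None,fx=4,fy=4,interpolation=cv2.INTER_CUBIC))
E
```

```text
(no output)
```

View pics/topc.png

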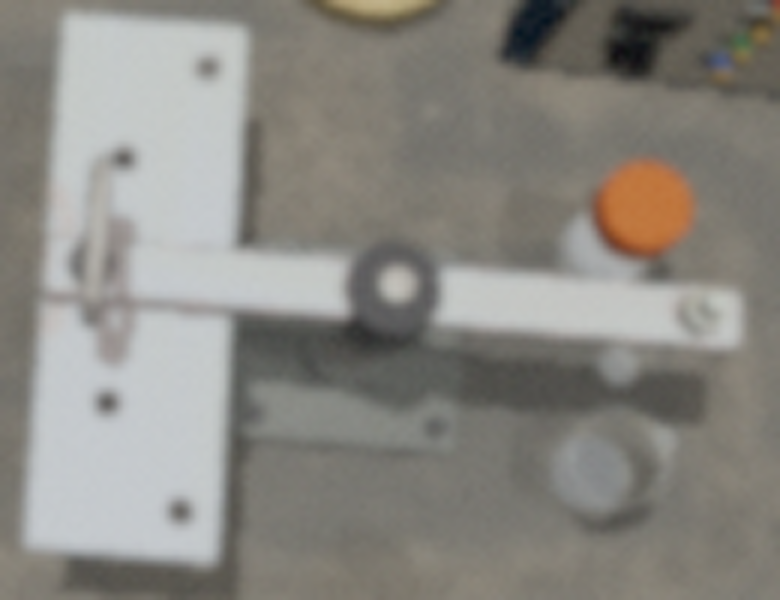

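View pics/scenec.png

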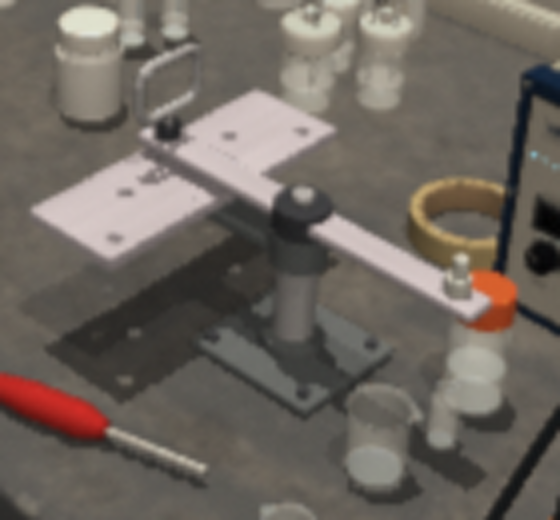

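The crops show the open beaker on the near side of the nozzle (top crop (600,465)), the vial under the nozzle (615,365) and the orange-capped bottle on the far side (645,207). The ring's top bar runs from about (103,160) to (90,315). The four visible plate holes are at (208,67), (123,158), (107,402) and (180,511).

Run:
```python
from h import *
from scipy.optimize import least_squares
t=cam("top");s=cam("scene")
T=lambda u,v:((u+.5)/6-.5+260,(v+.5)/6-.5+145)
S=lambda u,v:((u+.5)/4-.5+240,(v+.5)/4-.5+160)
H=[onz(t,*T(*p),110)[:2] for p in[(208,67),(123,158),(107,402),(180,511)]]
k=np.array([-2,-1,1,2])*np.radians(25)
# far holes = stand +y ; stand yaw a, hole at angle pi - k*.. 
def mod(x): # first is farthest (+y)
    an=x[2]+np.pi+k
    return np.c_[x[0]+130*np.cos(an),x[1]+130*np.sin(an)]
def f(x): return (mod(x)-H).ravel()
best=least_squares(lambda x:f(x),[500,0,-np.pi/2]);print("stand",best.x,np.sqrt((best.fun**2).mean()),best.fun.round(1))
k=-k;b2=least_squares(f,[500,0,-np.pi/2]);print("alt",b2.x,b2.cost); k=-k
x=(best if best.cost<b2.cost else b2).x
px=onz(t,*T(397,284),150)
print("pivot top z~150",px)
print("ring ends z194",onz(t,*T(103,165),194),onz(t,*T(92,310),194))
# scene: ring top corners (145,72),(195,45); 
print("ringbar scene z194",onz(s,*S(142,76),194),onz(s,*S(195,48),194))
print("ring far end tri",tri(t,T(103,160),s,S(197,50)),"near",tri(t,T(91,312),s,S(141,78)))
print("beaker rim z56",onz(t,*T(612,465),56),"base scene",onz(s,*S(375,475),0),"bottle cap",onz(t,*T(645,207),97),"nozzle",onz(t,*T(698,312),128))
for sg in(-1,0,1):
    a=x[2]+sg*.436;print("nozzle pos",sg,x[0]+130*np.cos(a),x[1]+130*np.sin(a), "ring",x[0]-130*np.cos(a),x[1]-130*np.sin(a))
```

```text
stand [562.65021683 -74.48299898  -1.58429844] 0.23997065684975033 [-0.2  0.4  0.3 -0.4  0.   0.  -0.1  0. ]
alt [565.46183003 126.87975309   1.5563744 ] 2375.178757010633
pivot top z~150 [560.49857068 -72.42937244 150.        ]
ring ends z194 [591.33289492  54.77306583 194.        ] [531.51984722  55.83163855 194.        ]
ringbar scene z194 [534.36954412  49.27337619 194.        ] [590.13977321  50.16804472 194.        ]
ring far end tri (array([595.69408529,  54.1656326 , 188.27937953]), np.float64(1.6011073554068675)) near (array([534.02290589,  54.07215794, 189.78205302]), np.float64(6.163733566070098))
beaker rim z56 [ 504.8560808  -188.74604464   56.        ] base scene [ 506.77640253 -198.23496102    0.        ] bottle cap [ 615.59136986 -191.52082653   97.        ] nozzle [ 562.01310873 -205.13467653  128.        ]
nozzle pos -1 506.1629864987359 -191.5692612309251 ring 619.1374471696873 42.603263280614584
nozzle pos 0 560.8949958931829 -204.47114920219778 ring 564.4054377752403 55.50515125188727
nozzle pos 1 615.9554135198497 -193.05178072779637 ring 509.34502014857355 44.08578277748586
```

```bash
python3 -m inch '[{"offset":[0,-0.05,0],"twist":0},{"offset":[0,-0.1,0],"twist":0},{"offset":[0,-0.15,0],"twist":0},{"offset":[0,-0.2,0],"twist":0},{"offset":[0,-0.25,0],"twist":0},{"offset":[0,-0.3,0],"twist":0},{"offset":[0,-0.34,0],"twist":0},{"offset":[0,-0.34,0],"twist":0}]' 0; python3 -c "
from h import *
s=bot.observe();print(s['q'].round(3),s['position'].round(1),R.from_rotvec(s['tcp_rot']).as_matrix().round(3))"
```

```text
time: 1.05
position: [56.8, 229.7, 210.6]
tcp_rot: [-0.387, -3.11, 0.023]
force: [-0.6, 0.3, -0.7]
finger_gap: 29.8
grasp_force: 0.0
[ 0.801 -0.94   2.406 -0.003  1.692 -0.523] [ 56.8 229.7 210.6] [[-0.97   0.245 -0.009]
 [ 0.245  0.969 -0.013]
 [ 0.006 -0.015 -1.   ]]
```

```bash
python3 -m inch '[{"offset":[0,-0.03,0],"twist":0},{"offset":[0,-0.06,0],"twist":0},{"offset":[0,-0.06,0],"twist":0}]'; python3 -c "
from h import *
s=bot.observe();print(s['q'].round(3),s['position'].round(1),R.from_rotvec(s['tcp_rot']).as_matrix().round(3))"
```

```text
time: 1.35
position: [55.2, 220.4, 217.4]
tcp_rot: [-0.382, -3.114, 0.065]
force: [-0.3, -0.9, -0.0]
finger_gap: 6.1
grasp_force: 0.0
[ 0.806 -0.944  2.395 -0.023  1.726 -0.524] [ 55.2 220.4 217.4] [[-0.97   0.241 -0.008]
 [ 0.241  0.97  -0.041]
 [-0.002 -0.042 -0.999]]
```

```bash
python3 -m inch '[{"offset":[0,0.05,0],"twist":0},{"offset":[0,0.1,0],"twist":0},{"offset":[0,0.1,0],"twist":0}]'; python3 -c "
from h import *
s=bot.observe();print(s['q'].round(3),s['position'].round(1),R.from_rotvec(s['tcp_rot']).as_matrix().round(3))"
```

```text
time: 1.65
position: [79.5, 319.8, 211.8]
tcp_rot: [-0.38, -3.113, 0.066]
force: [-0.6, -1.0, 0.7]
finger_gap: 0.1
grasp_force: 0.0
[ 0.971 -0.515  2.187 -0.015  1.509 -0.356] [ 79.5 319.8 211.8] [[-0.971  0.24  -0.01 ]
 [ 0.24   0.97  -0.041]
 [-0.    -0.043 -0.999]]
```

```bash
cat > st.py <<'E'
from h import *
s=bot.observe();M=R.from_rotvec(s['tcp_rot']).as_matrix()
print("t",round(s['time'],2),"q",s['q'].round(4).tolist(),"p",s['position'].round(1).tolist(),"x",M[:,0].round(3),"y",M[:,1].round(3),"z",M[:,2].round(3),"F",s['force'].round(1))
open("log.txt","a").write(repr((s['q'].tolist(),s['position'].tolist(),s['tcp_rot'].tolist()))+"\n")
E
python3 -m inch '[{"offset":[-0.027,0.02,-0.035],"twist":0},{"offset":[-0.054,0.04,-0.07],"twist":0},{"offset":[-0.081,0.06,-0.105],"twist":0},{"offset":[-0.108,0.08,-0.14],"twist":0},{"offset":[-0.135,0.1,-0.175],"twist":0},{"offset":[-0.162,0.12,-0.21],"twist":0},{"offset":[-0.19,0.14,-0.244],"twist":0},{"offset":[-0.23,0.11,-0.243],"twist":0},{"offset":[-0.27,0.08,-0.242],"twist":0},{"offset":[-0.31,0.05,-0.241],"twist":0},{"offset":[-0.35,0.02,-0.24],"twist":0},{"offset":[-0.38,-0.01,-0.239],"twist":0}]' >/dev/null; python3 st.py
python3 -m inch '[{"offset":[-0.03,-0.03,0],"twist":0},{"offset":[-0.04,-0.07,0],"twist":0},{"offset":[-0.04,-0.11,0],"twist":0},{"offset":[-0.04,-0.15,0],"twist":0},{"offset":[-0.04,-0.15,0],"twist":0}]' >/dev/null; python3 st.py
```

```text
t 2.85 q [0.2468, -0.0442, 1.3496, -0.0407, 1.8542, -1.0904] p [449.5, 223.9, 451.6] x [-0.97   0.242 -0.002] y [ 0.242  0.969 -0.043] z [-0.008 -0.042 -0.999] F [-0.   0.3 -1.2]
t 3.35 q [-0.0853, -0.1747, 1.4548, -0.0468, 1.8645, -1.4202] p [450.3, 67.4, 459.2] x [-0.969  0.247 -0.004] y [ 0.247  0.968 -0.045] z [-0.007 -0.044 -0.999] F [ 0.1  0.  -0.3]
```

```bash
cat > kin.py <<'E'
import numpy as np
from scipy.optimize import least_squares
from scipy.spatial.transform import Rotation as R
def rz(a):return R.from_euler('z',a).as_matrix()
def ry(a):return R.from_euler('y',a).as_matrix()
def fk(q,P,s4=1,s6=1):
    h,a1,a2,L,lat=P
    A=rz(q[0]);p=np.array([0,0,h])+A@[0,lat,0]
    A=A@ry(q[1]);p=p+A@[0,0,a1];A=A@ry(q[2])@rz(s4*q[3]);p=p+A@[0,0,a2]
    A=A@ry(q[4]);p=p+A@[0,0,L];return p,A@rz(s6*q[5])
lo=np.array([-2.91,-.94,.18,-1.29,.17,-3]);hi=np.array([2.91,2.29,2.7,4.43,2.64,3])
E
python3 - <<'E'
from kin import *
D=[eval(l) for l in open("log.txt")]
D+=[([1.11593,.15907,1.59821,0,1.3862,-.2101],[139.08,557.29,213.6],[-.38343,-3.11748,.0028]),
([.801,-.94,2.406,-.003,1.692,-.523],[56.8,229.7,210.6],None),([.806,-.944,2.395,-.023,1.726,-.524],[55.2,220.4,217.4],[-0.382,-3.114,.065]),([.971,-.515,2.187,-.015,1.509,-.356],[79.5,319.8,211.8],[-.38,-3.113,.066])]
r=least_squares(lambda P:np.concatenate([fk(q,P)[0]-p for q,p,_ in D]),[200,400,400,300,120])
print(r.x.round(1),abs(r.fun).max())
for s4 in(1,-1):
  for s6 in(1,-1):
    print(s4,s6);[print((fk(q,r.x,s4,s6)[1].T@R.from_rotvec(w).as_matrix()).round(3).tolist()) for q,p,w in D[:3] if w]
E
```

```text
[303.8 382.8 522.8 372.6 121. ] 11.196472162152872
1 1
[[0.0, -1.0, -0.0], [1.0, 0.0, 0.0], [-0.0, -0.0, 1.0]]
[[0.0, -1.0, -0.0], [1.0, 0.0, -0.0], [0.0, -0.0, 1.0]]
[[0.0, -1.0, -0.0], [1.0, 0.0, 0.0], [-0.0, -0.0, 1.0]]
1 -1
[[0.82, 0.573, 0.0], [-0.573, 0.82, 0.0], [-0.0, -0.0, 1.0]]
[[0.297, 0.955, 0.0], [-0.955, 0.297, 0.0], [0.0, -0.0, 1.0]]
[[0.408, -0.913, 0.0], [0.913, 0.408, 0.0], [-0.0, -0.0, 1.0]]
-1 1
[[-0.021, -0.997, 0.07], [0.999, -0.024, -0.035], [0.037, 0.069, 0.997]]
[[-0.026, -0.996, 0.089], [1.0, -0.028, -0.012], [0.015, 0.088, 0.996]]
[[0.0, -1.0, -0.0], [1.0, 0.0, 0.0], [-0.0, -0.0, 1.0]]
-1 -1
[[0.831, 0.552, -0.069], [-0.555, 0.831, -0.037], [0.037, 0.069, 0.997]]
[[0.322, 0.943, -0.088], [-0.947, 0.322, -0.015], [0.015, 0.088, 0.996]]
[[0.408, -0.913, 0.0], [0.913, 0.408, 0.0], [-0.0, -0.0, 1.0]]
```

```bash
cat >> kin.py <<'E'
RT=rz(np.pi/2)
def fk2(q,P):
    h,a1,a2,L,lat,r0,ex=P
    A=rz(q[0]);p=np.array([0,0,h])+A@[r0,lat,0]
    A=A@ry(q[1]);p=p+A@[0,0,a1];A=A@ry(q[2]);p=p+A@[ex,0,0];A=A@rz(q[3]);p=p+A@[0,0,a2]
    A=A@ry(q[4]);p=p+A@[0,0,L];return p,A@rz(q[5])@RT
E
python3 - <<'E'
from kin import *
D=[eval(l) for l in open("log.txt")]
D+=[([1.11593,.15907,1.59821,0,1.3862,-.2101],[139.08,557.29,213.6],[-.38343,-3.11748,.0028]),
([.801,-.94,2.406,-.003,1.692,-.523],[56.8,229.7,210.6],None),([.806,-.944,2.395,-.023,1.726,-.524],[55.2,220.4,217.4],[-0.382,-3.114,.065]),([.971,-.515,2.187,-.015,1.509,-.356],[79.5,319.8,211.8],[-.38,-3.113,.066])]
for mask in([1,0],[0,1],[1,1]):
    m=np.r_[np.ones(5),mask]
    r=least_squares(lambda P:np.concatenate([fk2(q,P*m)[0]-p for q,p,_ in D]),[200,400,400,300,120,1,1])
    print((r.x*m).round(1),abs(r.fun).max().round(2))
P=r.x*m;np.save("P.npy",P)
# IK at ring for tilt, both rolls
for tilt in(45,35):
  for sg in(1,-1):
    t=np.radians(tilt);z=np.array([0,-np.cos(t),-np.sin(t)]);y=np.array([sg,0,0.]);M=np.c_[np.cross(y,z),y,z]
    for tip in([564,45,170],[620,30,190],[564,130,250]):
      best=None
      for i in range(40):
        q0=np.random.default_rng(i).uniform(lo,hi)
        r=least_squares(lambda q:np.r_[(fk2(q,P)[0]-tip)/100,(fk2(q,P)[1]-M).ravel()],q0,bounds=(lo,hi))
        if best is None or r.cost<best.cost-1e-6: best=r
      print(tilt,sg,tip,best.x.round(2),round(best.cost,5))
E
```

```text
[307.2 382.9 519.2 375.7 121.    3.8   0. ] 11.41
[301.  385.6 519.1 324.9 120.    0.   47.8] 0.23
[ 3.008e+02  3.855e+02  5.194e+02  3.246e+02  1.200e+02 -3.000e-01
  4.780e+01] 0.2
45 1 [564, 45, 170] [ 0.26  0.43  1.56 -0.76  1.45  0.47] 0.0
45 1 [620, 30, 190] [ 0.22  0.51  1.4  -0.77  1.48  0.39] 0.0
45 1 [564, 130, 250] [ 0.39  0.44  1.37 -0.72  1.66  0.44] 0.0
45 -1 [564, 45, 170] [ 0.26  0.43  1.56 -0.76  1.45 -2.67] 0.0
45 -1 [620, 30, 190] [ 0.22  0.51  1.4  -0.77  1.48 -2.75] 0.0
45 -1 [564, 130, 250] [ 0.39  0.44  1.37 -0.72  1.66 -2.7 ] 0.0
35 1 [564, 45, 170] [ 0.32  0.52  1.52 -0.89  1.54  0.56] 0.0
35 1 [620, 30, 190] [ 0.27  0.59  1.37 -0.91  1.55  0.47] 0.0
35 1 [564, 130, 250] [ 0.44  0.53  1.33 -0.85  1.74  0.5 ] 0.0
35 -1 [564, 45, 170] [ 0.32  0.52  1.52 -0.89  1.54 -2.58] 0.0
35 -1 [620, 30, 190] [ 0.27  0.59  1.37 -0.91  1.55 -2.67] 0.0
35 -1 [564, 130, 250] [ 0.44  0.53  1.33 -0.85  1.74 -2.64] 0.0
```

```bash
python3 -m inch '[{"offset":[-0.011,-0.043,0.002],"twist":5},{"offset":[-0.022,-0.086,0.004],"twist":10},{"offset":[-0.033,-0.129,0.006],"twist":15},{"offset":[-0.044,-0.172,0.008],"twist":20},{"offset":[-0.055,-0.215,0.01],"twist":25},{"offset":[-0.066,-0.258,0.012],"twist":30},{"offset":[-0.052,-0.304,0.014],"twist":36},{"offset":[-0.038,-0.35,0.016],"twist":42},{"offset":[-0.024,-0.396,0.018],"twist":48},{"offset":[-0.01,-0.442,0.02],"twist":54},{"offset":[0.004,-0.488,0.022],"twist":60},{"offset":[0.018,-0.537,0.024],"twist":66}]' >/dev/null; python3 st.py
python3 - <<'E'
from h import *
cam("top","pics/t1.png");cam("scene","pics/s1.png");cam("wrist","pics/w1.png")
E
```

```text
t 4.55 q [-1.1828, 0.0104, 1.283, -0.0261, 1.8098, -1.361] p [303.5, -447.1, 458.2] x [-0.171  0.984 -0.043] y [ 0.985  0.17  -0.017] z [-0.009 -0.045 -0.999] F [ 0.6 -1.5  0.9]
```

View pics/s1.png

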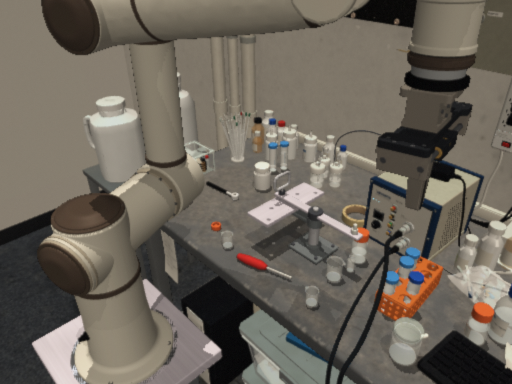

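```bash
python3 -m inch '[{"offset":[-0.023,-0.035,0],"twist":2},{"offset":[-0.046,-0.07,0],"twist":4},{"offset":[-0.069,-0.105,0],"twist":6},{"offset":[-0.093,-0.14,0],"twist":8},{"offset":[-0.116,-0.175,0],"twist":10},{"offset":[-0.139,-0.21,0],"twist":10},{"offset":[-0.139,-0.21,0],"twist":10}]' >/dev/null; python3 st.py
python3 -m inch '[{"offset":[-0.045,0,0],"twist":0},{"offset":[-0.09,0,0],"twist":0},{"offset":[-0.135,0,0],"twist":0},{"offset":[-0.18,0,0],"twist":0},{"offset":[-0.22,0,0],"twist":0},{"offset":[-0.26,0,0],"twist":0},{"offset":[-0.3,0,0],"twist":0},{"offset":[-0.3,0,0],"twist":0}]' >/dev/null; python3 st.py
```

```text
t 5.4 q [-1.566, 0.262, 0.9917, -0.0121, 1.8459, -1.5675] p [119.1, -621.0, 465.3] x [ 0.002  0.999 -0.042] y [ 1.    -0.002 -0.011] z [-0.011 -0.042 -0.999] F [ 0.2  0.5 -0.4]
t 6.2 q [-1.5824, 0.8866, 0.183, -0.0049, 1.987, -1.5861] p [109.1, -805.8, 428.5] x [-0.002  0.996 -0.085] y [ 1.     0.001 -0.006] z [-0.005 -0.085 -0.996] F [-0.3  0.2  0.5]
```

```bash
python3 -m inch '[{"offset":[-0.4,0,-0.25],"twist":0},{"offset":[-0.4,0,-0.25],"twist":0},{"offset":[-0.4,0,-0.25],"twist":0},{"offset":[-0.4,0,-0.25],"twist":0}]' >/dev/null; python3 st.py
python3 -m inch '[{"offset":[-0.05,0,-0.03],"twist":0}]' >/dev/null; python3 st.py
```

```text
t 6.6 q [-1.6081, 0.8622, 0.183, 0.0032, 1.9747, -1.6066] p [90.7, -808.9, 448.5] x [ 0.     0.993 -0.121] y [ 1.    -0.    -0.002] z [-0.002 -0.121 -0.993] F [-0.2 -0.5 -0.4]
t 6.7 q [-1.6145, 0.8537, 0.183, 0.0093, 1.9528, -1.6107] p [87.1, -815.2, 456.3] x [-0.     0.988 -0.152] y [1.    0.    0.002] z [ 0.002 -0.152 -0.988] F [0.3 0.3 0.7]
```

```bash
python3 -m inch '[{"offset":[-0.045,0.008,-0.02],"twist":0}]' >/dev/null
python3 -m inch '[{"offset":[-0.045,0.008,-0.02],"twist":0}]' >/dev/null
python3 -m inch '[{"offset":[-0.045,0.008,-0.02],"twist":0}]' >/dev/null
python3 -m inch '[{"offset":[-0.045,0.008,-0.02],"twist":0}]' >/dev/null;python3 st.py
python3 -m inch '[{"offset":[-0.048,0.008,0],"twist":0}]' >/dev/null
python3 -m inch '[{"offset":[-0.048,0.008,0],"twist":0}]' >/dev/null
python3 -m inch '[{"offset":[-0.048,0.008,0],"twist":0}]' >/dev/null
python3 -m inch '[{"offset":[-0.048,0.008,0],"twist":0}]' >/dev/null;python3 st.py
```

```text
t 7.1 q [-1.6003, 0.8289, 0.183, 0.0262, 1.8482, -1.5915] p [103.2, -842.6, 484.1] x [ 0.     0.961 -0.278] y [1.    0.004 0.016] z [ 0.017 -0.278 -0.96 ] F [ 0.8 -0.1 -0.3]
t 7.5 q [-1.5871, 0.8694, 0.1832, 0.039, 1.6831, -1.5778] p [117.7, -898.4, 466.8] x [ 0.004  0.919 -0.395] y [0.999 0.009 0.031] z [ 0.032 -0.395 -0.918] F [ 0.   0.1 -0.8]
```

```bash
python3 -m inch '[{"offset":[-0.049,0.002,0],"twist":0}]' >/dev/null
python3 -m inch '[{"offset":[-0.049,0.002,0],"twist":0}]' >/dev/null
python3 -m inch '[{"offset":[-0.049,0,0],"twist":0}]' >/dev/null
python3 -m inch '[{"offset":[-0.049,0,0],"twist":0}]' >/dev/null;python3 st.py
python3 -m inch '[{"offset":[-0.049,0,0],"twist":0}]' >/dev/null
python3 -m inch '[{"offset":[-0.049,0,0],"twist":0}]' >/dev/null
python3 -m inch '[{"offset":[-0.049,0,0],"twist":0}]' >/dev/null
python3 -m inch '[{"offset":[-0.049,0,0],"twist":0}]' >/dev/null;python3 st.py
python3 -m inch '[{"offset":[-0.049,0,0],"twist":0}]' >/dev/null
python3 -m inch '[{"offset":[-0.049,0,0],"twist":0}]' >/dev/null
python3 -m inch '[{"offset":[-0.049,0,0],"twist":0}]' >/dev/null
python3 -m inch '[{"offset":[-0.049,0,0],"twist":0}]' >/dev/null;python3 st.py
```

```text
t 7.9 q [-1.6103, 0.8826, 0.1831, 0.0666, 1.542, -1.598] p [104.2, -943.7, 475.8] x [ 0.009  0.86  -0.51 ] y [0.999 0.016 0.044] z [ 0.046 -0.51  -0.859] F [ 0.2 -0.3 -0.4]
t 8.3 q [-1.6349, 0.8732, 0.1834, 0.0975, 1.4236, -1.6201] p [88.6, -975.9, 506.7] x [ 0.016  0.787 -0.617] y [0.998 0.023 0.054] z [ 0.057 -0.617 -0.785] F [-0.  -0.4 -0.3]
t 8.7 q [-1.6574, 0.845, 0.1839, 0.1292, 1.3271, -1.6398] p [74.4, -994.5, 555.4] x [ 0.023  0.702 -0.711] y [0.998 0.029 0.062] z [ 0.064 -0.711 -0.7  ] F [-0.3  0.6  0.1]
```

```bash
python3 -m inch '[{"offset":[-0.046,-0.018,0],"twist":0}]' >/dev/null
python3 -m inch '[{"offset":[-0.046,-0.018,0.01],"twist":0}]' >/dev/null
python3 -m inch '[{"offset":[-0.046,-0.018,0.01],"twist":0}]' >/dev/null
python3 -m inch '[{"offset":[-0.046,-0.018,0.01],"twist":0}]' >/dev/null;python3 st.py
python3 - <<'E'
from kin import *
P=np.load("P.npy");D=[eval(l) for l in open("log.txt")]
q,p,w=D[-1];print(fk2(q,P)[0]-p)
M=R.from_rotvec(w).as_matrix();print(M.round(4).tolist())
# straight/waypoint path feasibility keeping M
q=np.array(q);wp=[p,[400,-600,560],[520,-200,520],[520,150,430],[563,160,290],[563,140,250],[563,45,165]]
for a,b in zip(wp,wp[1:]):
  for t in np.linspace(0,1,11)[1:]:
    tip=np.array(a)*(1-t)+np.array(b)*t
    r=least_squares(lambda x:np.r_[(fk2(x,P)[0]-tip)/100,(fk2(x,P)[1]-M).ravel()],np.clip(q,lo+1e-6,hi-1e-6),bounds=(lo,hi));
    if t in(.5,1): print(tip.round(),r.x.round(2),round(r.cost,6), "maxstep",abs(r.x-q).max().round(2))
    q=r.x
E
```

```text
t 9.1 q [-1.7584, 0.8407, 0.1848, 0.2215, 1.229, -1.7311] p [-3.6, -1019.1, 586.6] x [ 0.032  0.614 -0.788] y [0.998 0.028 0.063] z [ 0.061 -0.789 -0.612] F [-0.  -0.7  0.3]
[ 0.26451318 -1.81550227  1.1865432 ]
[[0.0321, 0.9976, 0.0609], [0.6144, 0.0284, -0.7885], [-0.7884, 0.0627, -0.612]]
[ 198. -810.  573.] [-1.47  0.14  1.16 -0.03  0.92 -1.46] 0.0 maxstep 0.1
[ 400. -600.  560.] [-0.97 -0.05  1.38 -0.48  1.02 -0.88] 0.0 maxstep 0.12
[ 460. -400.  540.] [-0.58 -0.18  1.55 -0.73  1.22 -0.52] 0.0 maxstep 0.09
[ 520. -200.  520.] [-0.13 -0.08  1.5  -0.89  1.51 -0.17] 0.0 maxstep 0.09
[520. -25. 475.] [ 0.21  0.04  1.46 -0.91  1.72  0.11] 0.0 maxstep 0.06
[520. 150. 430.] [ 0.49  0.3   1.26 -0.87  1.91  0.33] 0.0 maxstep 0.06
[542. 155. 360.] [ 0.49  0.38  1.3  -0.85  1.82  0.42] 0.0 maxstep 0.02
[563. 160. 290.] [ 0.48  0.47  1.31 -0.83  1.75  0.5 ] 0.0 maxstep 0.02
[563. 150. 270.] [ 0.46  0.48  1.35 -0.83  1.71  0.52] 0.0 maxstep 0.01
[563. 140. 250.] [ 0.45  0.48  1.38 -0.83  1.67  0.54] 0.0 maxstep 0.01
[563.  92. 208.] [ 0.38  0.46  1.5  -0.85  1.56  0.57] 0.0 maxstep 0.02
[563.  45. 165.] [ 0.31  0.46  1.59 -0.89  1.45  0.6 ] 0.0 maxstep 0.02
```

```bash
cat > off.py <<'E'
import sys
from h import *
s=bot.observe();M=R.from_rotvec(s['tcp_rot']).as_matrix()
for a in sys.argv[1:]: print(a,((np.array(eval(a))-s['position'])@M/1000).round(4).tolist())
E
python3 off.py [400,-600,560] [520,-200,520] [520,180,430] [563,180,300]
```

```text
[400,-600,560] [0.2914, 0.4129, -0.2896]
[520,-200,520] [0.5725, 0.5414, -0.5732]
[520,180,430] [0.8769, 0.5466, -0.8177]
[563,180,300] [0.9808, 0.5813, -0.7355]
```

```bash
python3 -m inch '[{"offset":[0.024,0.034,-0.024],"twist":0},{"offset":[0.048,0.068,-0.048],"twist":0},{"offset":[0.073,0.103,-0.072],"twist":0},{"offset":[0.097,0.138,-0.097],"twist":0},{"offset":[0.121,0.172,-0.121],"twist":0},{"offset":[0.146,0.206,-0.145],"twist":0},{"offset":[0.17,0.241,-0.169],"twist":0},{"offset":[0.194,0.275,-0.193],"twist":0},{"offset":[0.218,0.31,-0.217],"twist":0},{"offset":[0.243,0.344,-0.241],"twist":0},{"offset":[0.267,0.378,-0.265],"twist":0},{"offset":[0.291,0.413,-0.29],"twist":0}]' >/dev/null; python3 st.py
python3 -m inch '[{"offset":[0.028,0.013,-0.028],"twist":0},{"offset":[0.056,0.026,-0.056],"twist":0},{"offset":[0.084,0.039,-0.084],"twist":0},{"offset":[0.112,0.052,-0.112],"twist":0},{"offset":[0.14,0.064,-0.14],"twist":0},{"offset":[0.168,0.077,-0.168],"twist":0},{"offset":[0.196,0.09,-0.196],"twist":0},{"offset":[0.224,0.103,-0.224],"twist":0},{"offset":[0.252,0.116,-0.252],"twist":0},{"offset":[0.281,0.128,-0.283],"twist":0},{"offset":[0.281,0.128,-0.283],"twist":0}]' >/dev/null; python3 st.py
python3 off.py [520,180,430] [563,180,300]
```

```text
t 10.3 q [-0.977, -0.0407, 1.3746, -0.4755, 1.018, -0.893] p [399.2, -601.3, 561.6] x [ 0.032  0.615 -0.788] y [0.998 0.029 0.063] z [ 0.062 -0.788 -0.612] F [ 0.8 -1.  -0.1]
t 11.4 q [-0.1334, -0.087, 1.4972, -0.8823, 1.501, -0.183] p [519.5, -199.1, 520.3] x [ 0.026  0.617 -0.787] y [0.997 0.036 0.061] z [ 0.066 -0.786 -0.615] F [0.7 0.1 1.2]
[520,180,430] [0.3049, 0.0087, -0.2425]
[563,180,300] [0.4083, 0.0436, -0.1598]
```

```bash
python3 -m inch '[{"offset":[0.034,0.001,-0.027],"twist":0},{"offset":[0.068,0.002,-0.054],"twist":0},{"offset":[0.102,0.003,-0.081],"twist":0},{"offset":[0.136,0.004,-0.108],"twist":0},{"offset":[0.17,0.005,-0.135],"twist":0},{"offset":[0.204,0.006,-0.162],"twist":0},{"offset":[0.238,0.007,-0.189],"twist":0},{"offset":[0.272,0.008,-0.216],"twist":0},{"offset":[0.305,0.009,-0.242],"twist":0},{"offset":[0.34,0.02,-0.215],"twist":0},{"offset":[0.374,0.032,-0.187],"twist":0},{"offset":[0.408,0.044,-0.16],"twist":0}]' >/dev/null
python3 -m inch '[{"offset":[0,0,0],"twist":0},{"offset":[0,0,0],"twist":0}]' >/dev/null
python3 st.py
python3 - <<'E'
from h import *
w=cam("wrist","pics/w2.png");s=cam("scene","pics/s2.png");t=cam("top","pics/t2.png")
x0,y0,a=562.65,-74.48,-1.5843
X=np.array([np.cos(a),np.sin(a),0]);Y=np.array([-X[1],X[0],0]);c=np.array([x0,y0,194])-130*X
for d,n in((w,"w"),(s,"s"),(t,"t")):
    print(n,proj(d,c).round(),proj(d,c+19*Y).round(),proj(d,c-19*Y).round(),proj(d,c+[0,0,-44]).round(),proj(d,bot.observe()['position']).round())
E
```

```text
t 12.8 q [0.4923, 0.4878, 1.2635, -0.8314, 1.7768, 0.4824] p [564.5, 174.5, 301.4] x [ 0.031  0.614 -0.788] y [0.998 0.029 0.061] z [ 0.06  -0.788 -0.612] F [-0.8 -0.1  0.8]
w [247. 169.] [263. 168.] [231. 170.] [245. 136.] [256. 244.]
s [281. 174.] [285. 172.] [276. 176.] [281. 187.] [252. 126.]
t [276. 183.] [276. 175.] [275. 191.] [275. 187.] [221. 166.]
```

View pics/w2.png

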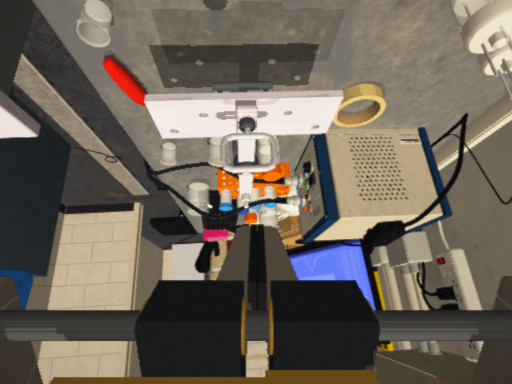

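The wrist view shows the ring's D loop at columns 222–276 and rows 135–170. Its top bar is at about (248,168), against a predicted (247,169). The opening is clear and the closed fingertips are at (258,230).

```bash
python3 off.py [559.6,118.5,221] [561.7,90.5,199] [566,33.4,155]
```

```text
[559.6,118.5,221] [0.0302, -0.0127, 0.0961]
[561.7,90.5,199] [0.0303, -0.0129, 0.1318]
[566,33.4,155] [0.0298, -0.0133, 0.204]
```

```bash
python3 -m inch '[{"offset":[0.01,-0.004,0.02],"twist":0},{"offset":[0.02,-0.009,0.04],"twist":0},{"offset":[0.03,-0.013,0.06],"twist":0},{"offset":[0.03,-0.013,0.08],"twist":0},{"offset":[0.03,-0.013,0.1],"twist":0},{"offset":[0.03,-0.013,0.12],"twist":0},{"offset":[0.03,-0.013,0.132],"twist":0},{"offset":[0.03,-0.013,0.132],"twist":0}]' >/dev/null
python3 st.py
python3 - <<'E'
from h import *
w=cam("wrist","pics/w3.png");s=cam("scene");
i=w["img"][60:300,140:370];cv2.imwrite("pics/c3.png",cv2.resize(np.hstack([i]),None,fx=2.4,fy=2.4,interpolation=cv2.INTER_CUBIC))
x0,y0,a=562.65,-74.48,-1.5843
X=np.array([np.cos(a),np.sin(a),0]);c=np.array([x0,y0,194])-130*X
print(proj(w,c).round(),proj(w,c-[0,0,44]).round(),proj(w,c-[0,0,22]).round(),proj(w,bot.observe()['position']).round())
E
python3 off.py [566,33.4,155]
```

```text
t 13.75 q [0.3769, 0.4597, 1.519, -0.8566, 1.5411, 0.58] p [560.3, 89.1, 196.6] x [ 0.032  0.615 -0.788] y [0.998 0.029 0.063] z [ 0.062 -0.788 -0.613] F [-0.5 -0.4  0. ]
[259. 245.] [256. 191.] [257. 217.] [256. 240.]
[566,33.4,155] [-0.0016, 0.0006, 0.071]
```

View pics/c3.png

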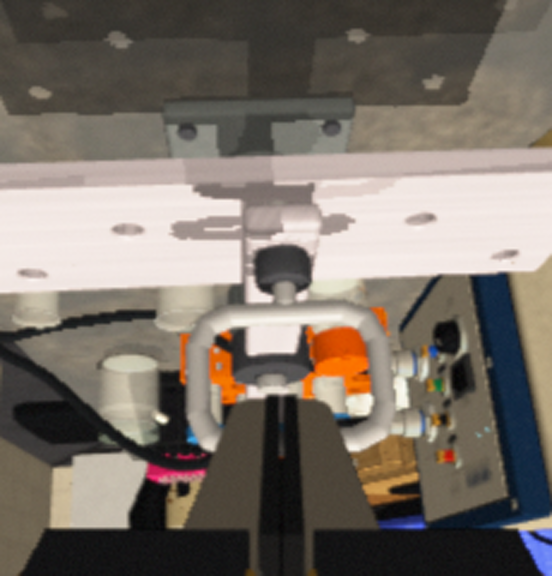

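The crop shows the fingertips at (283,400) in line with the ring opening, whose side bars are at columns 203 and 380. I'm inserting along the tool axis now.

```bash
python3 -m inch '[{"offset":[-0.001,0.002,0.015],"twist":0},{"offset":[-0.001,0.002,0.03],"twist":0},{"offset":[-0.001,0.002,0.045],"twist":0},{"offset":[-0.001,0.002,0.045],"twist":0}]'; 
python3 -m inch '[{"offset":[0,0,0.01],"twist":0},{"offset":[0,0,0.022],"twist":0},{"offset":[0,0,0.022],"twist":0}]';python3 st.py; python3 off.py [567.5,33.7,185]
```

```text
time: 14.25
position: [563.8, 51.8, 167.1]
tcp_rot: [1.658, 1.657, -0.751]
force: [0.6, 0.3, 0.0]
finger_gap: 0.5
grasp_force: 0.0
time: 14.55
position: [565.7, 35.2, 154.5]
tcp_rot: [1.658, 1.657, -0.748]
force: [-0.7, -0.4, -0.5]
finger_gap: 0.1
grasp_force: 0.0
t 14.55 q [0.2916, 0.4674, 1.6032, -0.8956, 1.4253, 0.5992] p [565.7, 35.2, 154.5] x [ 0.03   0.615 -0.788] y [0.998 0.029 0.06 ] z [ 0.06  -0.788 -0.612] F [-0.7 -0.4 -0.5]
[567.5,33.7,185] [-0.025, 0.0036, -0.0174]
```

```bash
python3 -m inch '[{"offset":[-0.0024,0.0002,-0.0018],"twist":0},{"offset":[-0.0048,0.0004,-0.0036],"twist":0},{"offset":[-0.0063,0.0005,-0.0049],"twist":0},{"offset":[-0.0079,0.0006,-0.0061],"twist":0},{"offset":[-0.0079,0.0006,-0.0061],"twist":0}]'; 
python3 -m inch '[{"offset":[-0.002,0.0002,-0.0015],"twist":0},{"offset":[-0.0039,0.0003,-0.003],"twist":0},{"offset":[-0.0055,0.0004,-0.0043],"twist":0},{"offset":[-0.0055,0.0004,-0.0043],"twist":0}]'
```

```text
time: 15.05
position: [566.3, 37.0, 165.4]
tcp_rot: [1.657, 1.658, -0.744]
force: [0.5, 2.5, -5.0]
finger_gap: 0.5
grasp_force: 2.6
time: 15.45
position: [566.3, 36.8, 172.7]
tcp_rot: [1.658, 1.657, -0.745]
force: [-0.8, 4.0, -6.7]
finger_gap: 0.6
grasp_force: 3.9
```

```bash
python3 -m inch '[{"offset":[-0.0016,0.0001,-0.0012],"twist":0},{"offset":[-0.0032,0.0002,-0.0024],"twist":0},{"offset":[-0.0032,0.0002,-0.0024],"twist":0}]'
python3 -m inch '[{"offset":[-0.0001,0.005,0.0006],"twist":0},{"offset":[-0.0003,0.01,0.0013],"twist":0},{"offset":[-0.0006,0.015,0.002],"twist":0},{"offset":[-0.0009,0.02,0.003],"twist":0},{"offset":[-0.0012,0.024,0.0037],"twist":0},{"offset":[-0.0013,0.028,0.0044],"twist":0},{"offset":[-0.0013,0.028,0.0044],"twist":0}]'
python3 st.py
python3 - <<'E'
from h import *
w=cam("wrist","pics/w4.png");s=cam("scene","pics/s4.png");t=cam("top","pics/t4.png")
a=cv2.resize(s["img"][150:260,235:375],(560,440),interpolation=cv2.INTER_CUBIC);b=cv2.resize(t["img"][145:245,260:390],(520,400),interpolation=cv2.INTER_CUBIC)
cv2.imwrite("pics/c4.png",cv2.resize(t["img"][145:245,260:390],(780,600),interpolation=cv2.INTER_CUBIC))
E
```

```text
time: 15.75
position: [566.3, 36.8, 176.6]
tcp_rot: [1.658, 1.657, -0.745]
force: [0.6, 5.9, -8.2]
finger_gap: 0.1
grasp_force: 4.3
time: 16.45
position: [595.2, 35.0, 176.0]
tcp_rot: [1.658, 1.659, -0.74]
force: [2.6, 12.4, -6.9]
finger_gap: 0.6
grasp_force: 7.0
t 16.45 q [0.277, 0.4905, 1.5194, -0.8932, 1.4467, 0.5443] p [595.2, 35.0, 176.0] x [ 0.031  0.618 -0.785] y [0.997 0.032 0.064] z [ 0.065 -0.785 -0.616] F [ 2.6 12.4 -6.9]
```

View pics/c4.png

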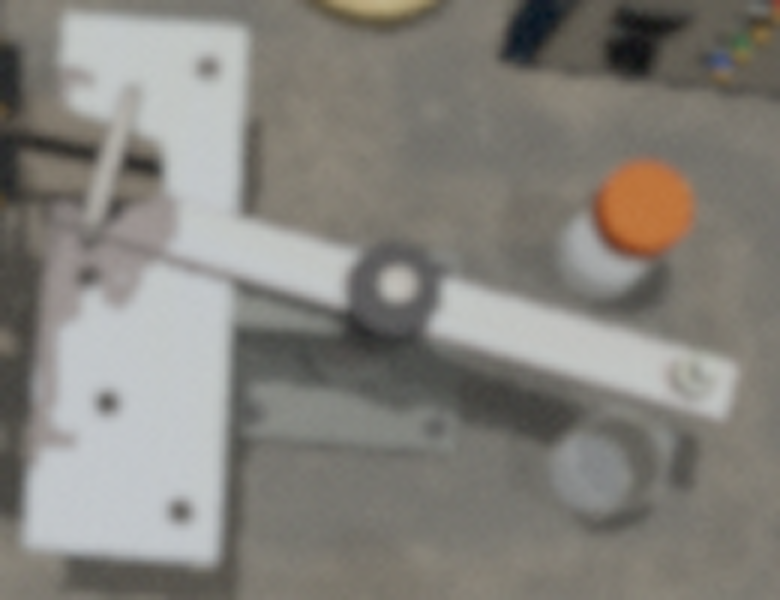

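The top crop shows the nozzle end at (692,376) and the pivot at (397,284). The arm has turned about 12° toward the beaker, and the ring has followed without lag. I'll measure the angle numerically from the arm's bright right half from here.

```bash
cat > ang.py <<'E'
from h import *
def ang(t,img):
    best=[]
    m=((img.min(2)>175)&(img.max(2).astype(int)-img.min(2)<25)).astype(np.uint8);m[:, :333]=0;m[:,390:]=0;m[:170]=0;m[245:]=0
    n,l,s,_=cv2.connectedComponentsWithStats(m);k=1+np.argmax(s[1:,4])
    v,u=np.nonzero(l==k);P=np.array([onz(t,a,b,128)[:2] for a,b in zip(u,v)])
    d=P.mean(0)-[562.65,-74.48];vx,vy,_,_=cv2.fitLine(P.astype(np.float32),cv2.DIST_L2,0,.01,.01).ravel()
    s=np.sign(-vy);return np.degrees(np.arctan2(s*vy,s*vx))+90.77,np.degrees(np.arctan2(d[1],d[0]))+90.77,s and len(u)
t=cam("top")
for f in("pics/top0.png","pics/t4.png"): print(f,ang(t,cv2.imread(f)))
print("now",ang(t,t["img"]))
E
python3 -m inch '[{"offset":[-0.0005,0.005,0.0012],"twist":0},{"offset":[-0.0012,0.01,0.0025],"twist":0},{"offset":[-0.002,0.015,0.004],"twist":0},{"offset":[-0.0029,0.02,0.0058],"twist":0},{"offset":[-0.0035,0.023,0.007],"twist":0},{"offset":[-0.0035,0.023,0.007],"twist":0}]'
python3 ang.py; python3 st.py
```

```text
time: 17.2
position: [619.7, 29.1, 176.2]
tcp_rot: [1.657, 1.66, -0.735]
force: [5.6, 16.4, -7.1]
finger_gap: 0.3
grasp_force: 8.9
pics/top0.png (np.float32(-0.17540741), np.float64(-0.3507253213202972), 331)
pics/t4.png (np.float32(-12.788437), np.float64(-12.771085926383932), 326)
now (np.float32(-24.300117), np.float64(-23.578302196192098), 319)
t 17.25 q [0.258, 0.5313, 1.4603, -0.8984, 1.4404, 0.5196] p [619.7, 29.1, 176.3] x [ 0.031  0.62  -0.784] y [0.997 0.035 0.067] z [ 0.069 -0.784 -0.617] F [ 4.6 15.8 -7.6]
```

```bash
python3 -m inch '[{"offset":[0.0007,0.0015,-0.0006],"twist":0},{"offset":[0.0007,0.0028,-0.0006],"twist":0},{"offset":[0.0007,0.0028,-0.0006],"twist":0}]'
python3 ang.py|tail -1
```

```text
time: 17.55
position: [621.4, 28.9, 176.2]
tcp_rot: [1.657, 1.659, -0.74]
force: [2.0, 11.9, -6.7]
finger_gap: -0.1
grasp_force: 6.6
now (np.float32(-24.784233), np.float64(-24.310157323204976), 322)
```

```bash
python3 -m inch '[{"offset":[0.0004,0.0014,-0.0003],"twist":0},{"offset":[0.0004,0.0014,-0.0003],"twist":0}]'
python3 ang.py|tail -1
python3 -m inch '[{"offset":[0.0016,-0.0001,0.0012],"twist":0},{"offset":[0.0032,-0.0002,0.0025],"twist":0},{"offset":[0.0047,-0.0004,0.0037],"twist":0},{"offset":[0.0047,-0.0004,0.0037],"twist":0}]'
python3 -m inch '[{"offset":[0.0016,-0.0001,0.0012],"twist":0},{"offset":[0.0032,-0.0002,0.0025],"twist":0},{"offset":[0.0047,-0.0004,0.0037],"twist":0},{"offset":[0.0047,-0.0004,0.0037],"twist":0}]'
python3 ang.py|tail -1
```

```text
time: 17.8
position: [622.4, 28.8, 176.2]
tcp_rot: [1.657, 1.658, -0.742]
force: [1.8, 8.4, -7.1]
finger_gap: 0.5
grasp_force: 5.6
now (np.float32(-25.159607), np.float64(-24.666684135694382), 322)
time: 18.25
position: [622.5, 28.7, 170.2]
tcp_rot: [1.657, 1.658, -0.742]
force: [2.1, 9.2, -7.0]
finger_gap: 0.5
grasp_force: 5.4
time: 18.65
position: [622.7, 28.6, 164.7]
tcp_rot: [1.657, 1.658, -0.741]
force: [2.6, 8.8, -5.1]
finger_gap: 0.4
grasp_force: 5.1
now (np.float32(-24.913635), np.float64(-24.774530617150646), 324)
```

```bash
python3 -m inch '[{"offset":[0.0016,-0.0001,0.0012],"twist":0},{"offset":[0.0032,-0.0002,0.0025],"twist":0},{"offset":[0.0047,-0.0004,0.0037],"twist":0},{"offset":[0.006,-0.0005,0.0047],"twist":0},{"offset":[0.007,-0.0006,0.0055],"twist":0},{"offset":[0.007,-0.0006,0.0055],"twist":0}]'
python3 ang.py|tail -1
```

```text
time: 19.3
position: [622.5, 26.5, 157.7]
tcp_rot: [1.656, 1.653, -0.746]
force: [-0.6, -0.5, 3.9]
finger_gap: 0.2
grasp_force: 2.0
now (np.float32(-25.076752), np.float64(-24.82676088644598), 324)
```

```bash
python3 -m inch '[{"offset":[-0.0016,0.0001,-0.0012],"twist":0},{"offset":[-0.0016,0.0001,-0.0012],"twist":0}]'
python3 -m inch '[{"offset":[0,0,-0.01],"twist":0},{"offset":[0,0,-0.02],"twist":0},{"offset":[0,0,-0.02],"twist":0}]'
python3 ang.py|tail -1
```

```text
time: 19.55
position: [621.9, 27.0, 158.0]
tcp_rot: [1.657, 1.656, -0.746]
force: [0.6, -0.5, 2.0]
finger_gap: 0.5
grasp_force: 1.3
time: 19.85
position: [621.1, 44.7, 171.1]
tcp_rot: [1.657, 1.657, -0.742]
force: [-0.3, -0.5, 0.6]
finger_gap: 0.2
grasp_force: 0.0
now (np.float32(-24.915619), np.float64(-24.615618267762628), 324)
```

```bash
python3 -m inch '[{"offset":[0,0,-0.015],"twist":0},{"offset":[0,0,-0.035],"twist":0},{"offset":[0,0,-0.07],"twist":0},{"offset":[0,0,-0.11],"twist":0},{"offset":[0,0,-0.15],"twist":0},{"offset":[0,0,-0.15],"twist":0}]'
python3 ang.py|tail -1
python3 - <<'E'
from h import *
t=cam("top","pics/t5.png");s=cam("scene","pics/s5.png");w=cam("wrist","pics/w5.png")
a=cv2.resize(s["img"][150:300,230:390],(400,375),interpolation=cv2.INTER_CUBIC);b=cv2.resize(w["img"][50:260,120:344],(400,375),interpolation=cv2.INTER_CUBIC)
cv2.imwrite("pics/c5.png",np.hstack([a,b]))
x0,y0,A=562.65,-74.48,-1.5843-.436
X=np.array([np.cos(A),np.sin(A),0]);Y=np.array([-X[1],X[0],0]);c=np.array([x0,y0,194])-130*X
for h in(0,9):
  for d,n,o,k in((s,"s",(230,150),2.5),(w,"w",(120,50),400/224)):
    print(h,n,[((proj(d,c+e*Y+[0,0,h])-o)*k).round(0).tolist() for e in(-19,0,19)])
d=cv2.absdiff(t["img"],cv2.imread("pics/top0.png")).max(2)>40
print("beaker/bottle area diff",[int(d[a:b,c2:e].sum()) for a,b,c2,e in((228,240,350,372),(172,182,360,378),(240,275,210,380),(120,250,140,225))])
E
```

```text
time: 20.5
position: [612.3, 166.0, 266.5]
tcp_rot: [1.657, 1.657, -0.734]
force: [0.5, -0.2, 0.4]
finger_gap: 0.4
grasp_force: 0.0
now (np.float32(-24.855179), np.float64(-24.58424881828701), 347)
0 s [[152.0, 50.0], [168.0, 48.0], [183.0, 45.0]]
0 w [[215.0, 267.0], [243.0, 271.0], [270.0, 273.0]]
9 s [[153.0, 44.0], [168.0, 41.0], [183.0, 38.0]]
9 w [[216.0, 282.0], [244.0, 284.0], [271.0, 287.0]]
beaker/bottle area diff [0, 0, 46, 4334]
```

View pics/c5.png

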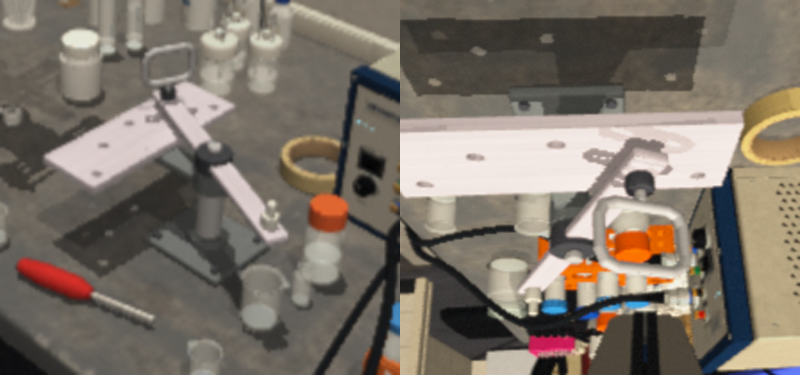

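The ring's top bar sits at wrist crop (645,270), against a prediction of (643,271) for a seated pin and (644,284) for a pin riding on the plate, so the pin is fully down. The nozzle is over the open beaker, the other glassware has not moved and the robot is clear.

```bash
python3 -m inch '[{"offset":[0,0,-0.03],"twist":0},{"offset":[0,0,-0.03],"twist":0},{"offset":[0,0,-0.03],"twist":0}]' | head -2; python3 -c "
from rig import bot
print(bot.sign_off())"
```

```text
time: 21.0
position: [609.4, 184.1, 279.5]
the job is handed in; nothing more can be done
None
```

The arm is now pinned one hole over with the nozzle above the open beaker, the pin appears fully seated in the final image, the glassware did not visibly move, and the robot is clear; the job was handed in at about 21 s, and the hand-in returned no verdict.

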